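Load the bench charger and lock its shutter

ROBOT

A 6-joint arm with a two-finger parallel gripper is mounted at the origin on the work surface. World frame = base frame: x ahead of the robot, y to its left, z up, the work surface at z = 0. Lengths are in mm, angles in rad, forces in N, time in s.
With the tool pointing down it reaches from about 350 to 725 mm from the base axis. Payload 6 kg.
Tool frame: the origin (TCP) lies on the mounting face of the last link; the fingertips stand 173 mm ahead of it and the grasp point (between the pads) lies 155 mm ahead of it (tip_reach is the distance from the TCP to the fingertips, in mm); z points along the fingers, y is the line along which they close (so a half turn about z gives the same grasp; the last joint's range is limited). The gripper opens to 85 mm and grips with 20 to 120 N. Pads are 22 mm wide; open, the fingers measure 114 mm over their backs; the gripper's body (76 mm by 85 mm) begins 54 mm behind the grasp point. The pads swing forward as they close: fully open they stand 13 mm farther back than shut.
Start: joints at [-0.81, 0.04, 0.085, 0, -1.615, -0.334], TCP at [248.394, -546.163, 404.661] pointing down, gripper open.
Joint ranges: [-2.56, 2.56], [-1.29, 2.01], [-1.08, 1.49], [-3.29, 1.98], [-2.81, -0.18], [-2.99, 2.99]. Speed limits (rad/s): [2.57, 2.57, 3.01, 3.14, 3.14, 3.14].

INTERFACE

Orientations are given as [roll, pitch, yaw] about the fixed x, y, z axes, in that order (R = Rz(yaw) Ry(pitch) Rx(roll)).
In Python, from plant import get_state, get_image, hand_in, tip_reach gives the robot as it stands. The module is installed in compiled form; this text tells all that it offers.
- The arm moves only by the tool step_arm, never from a script. Its argument "increments" is a list that holds one entry, the list of rows, each a list of 7 numbers: the opening, from -1 (shut) to 1 (fully open), then the shift along the tool's x, y, z in cm, then the turn, a rotation vector about the tool's x, y, z in rad. A call has 1 to 10 rows; each row shifts and turns the commanded pose from where the row before left it, along the tool's axes as they then stand; what a row does not reach is not made up. A row lasts 1/8 s, in which the tool goes at most 62.5 mm and 10.7 degrees, less where a joint would pass 70% of its speed; a pose out of reach is approached as far as the arm can. A call with a gripper value outside its range is refused whole. The fingers move at their own pace and stop on an object; "newtons" is the grip in N (left out, the last holds). Time passes only in rows, so rows that do not move let the fingers close. It gives the time, the measured TCP pose, the force, the opening and the grip force at its end, in the units of the state.
- get_state(): the state, without advancing time (a new reading comes with each control period).
- get_image(name): name is "scene" or "top"; returns a dict with "color" (400x640x3 uint8, red, green, blue), "fx", "fy", "cx", "cy" (pixels), "R" (3x3) and "t" (3): a world point X has camera coordinates R X + t. Camera axes: x right, y down, z forward; pixel columns grow to the right and rows downward; lengths in mm; the calibration is good to about 2 mm. A picture is of the moment at which its call begins. There is no depth.
- hand_in(): hands the job in; it is judged then, once.
The state is a dict: "t": time; "joint_pos": joint angles; "joint_velocities": joint speeds; "joint_efforts": joint torques, N m; "tcp_pos": TCP position; "orientation": TCP orientation; "wrist_force": force on the tool from outside, world axes, zero at the start; "wrist_torque": the same for the moment, N m; "opening": opening from 0.0 (shut) to 1.0 (fully open); "finger_force": force on a finger pad.
Only numpy, scipy, OpenCV 4.12 (cv2) and the standard library are available. Lean on these libraries where they do the work, as an engineer would, in place of code of your own. Each camera call takes 0.05 s, during which the arm holds its last target. There are 200 camera calls.

TASK

Slide the charger's yellow comb shutter to its open stop, then push every battery pack on the bench nose first into a bay of its own until the spring roller snaps in and the pack is fully home against the back stop. When all are home, slide the shutter back until it clicks into its closed stop; leave the other things on the bench where they are.

Things in the scene. Friction and masses are not known exactly. Their poses are not given: they have to be found in the camera images.
- charger: Three-bay battery charger, fixed. Origin: on the bench below the middle bay; +x from its open front to its back, +y across the bays, z up. Floor 14 mm above the bench, x -150 to +100 mm, 269 mm wide; a low rail runs out to y = +285 mm. Bays run along x, middles at y = -84, 0, +84 mm. x -150 to -40 mm is a flat open apron to set a pack down on in front of a bay. x, y below are in this frame.
- bay1_end (a point): Foot of the back stop of bay 1 (y = -84 mm), mid-bay on the floor, x = +85 mm: the nose of a fully home pack touches it. Bays are 53 mm wide between black walls 16 mm above the floor from x = -5 mm back, with 45-degree pointed lead-ins forward to x = -20 mm. A clear hood over x = +35 to +100 mm (underside 60, top 67 mm above the bench) : slide packs in along +x.
- bay2_end (a point): The same for bay 2 (y = 0). In the +y wall of each bay an orange spring roller (radius 14 mm, centre x = +20 mm) pokes 6 mm into the bay. Pushing a pack in along +x takes about 6 to 12 N as the roller is forced aside; in the last 5 mm it springs into the notch in the pack's side and holds it against the back stop.
- bay3_end (a point): The same for bay 3 (y = +84 mm).
- shutter (a joint): Position (m) of the yellow comb shutter, sliding along the charger's y in front of the bays. 0 = closed stop: its three teeth (x = -32 mm, 22 mm wide, 10 mm thick, top 16 mm above the floor) stand in the middle of the bays' mouths. 0.042 = open stop: slid to +y, teeth in front of the walls. A spring detent draws it to the nearer stop; about 7 N takes it over the hump halfway.
- shutter_handle (a point): Top centre of the shutter's upright yellow handle, 14 mm thick (along the charger's y), 30 mm long (x), top 64 mm and bottom 8 mm above the bench; at x = -32, y = +165 mm of the charger when closed, +207 when open. Free on both sides; pinch it from above.
- pack1: Black battery pack, 100 (x) x 50 (y) x 40 mm high, 0.2 to 0.4 kg, lying on its underside; may be absent. Origin: centre of its underside; +x points to its nose, marked by an orange band on top and copper contacts on the end; white label towards the tail. Low notches in both sides (16 mm high, x -32 to -8 mm, 7 mm deep) take the roller; above them the sides are plain.
- pack2: Black battery pack, 100 (x) x 50 (y) x 40 mm high, 0.2 to 0.4 kg, lying on its underside; may be absent. Origin: centre of its underside; +x points to its nose, marked by an orange band on top and copper contacts on the end; white label towards the tail. Low notches in both sides (16 mm high, x -32 to -8 mm, 7 mm deep) take the roller; above them the sides are plain.
- pack3: Black battery pack, 100 (x) x 50 (y) x 40 mm high, 0.2 to 0.4 kg, lying on its underside; may be absent. Origin: centre of its underside; +x points to its nose, marked by an orange band on top and copper contacts on the end; white label towards the tail. Low notches in both sides (16 mm high, x -32 to -8 mm, 7 mm deep) take the roller; above them the sides are plain.
- tape_roll: Bystander, to be left alone: roll of paper tape lying flat, 72 mm across, 30 mm high. Origin: its underside centre.
- screwdriver: Bystander, to be left alone: screwdriver lying on the bench. Origin: its underside, about mid-length.
- brush: Bystander, to be left alone: brush lying on the bench. Origin: its underside, about mid-length.
- scanner: Bystander, to be left alone: grey block-shaped hand scanner, 90 x 50 x 35 mm. Origin: its underside centre.
- carton: Bystander, to be left alone: small cardboard box, 100 x 70 x 50 mm. Origin: its underside centre.
- spray_a: Bystander, to be left alone: green bottle, 210 mm tall, red cap. Origin: its underside centre.
- spray_b: Bystander, to be left alone: white bottle, 220 mm tall. Origin: its underside centre.
There are look-alikes about, which are no part of the job. What is shaped like the pack3 but purple is not meant. Leave any purple look-alike of the pack1 alone.

How it is judged (in metres and radians):
On the way, in this order (a step that is already met when the one before it is completed fails the run):
1. the shutter is at its open stop (value of joint shutter above 0.037 m), for 0.2 s.
2. every pack present is fully home in a bay, with the shutter still open (((x of bay1_end in the frame of pack1 between 0.045 and 0.054 m and y of bay1_end in the frame of pack1 between -0.007 and 0.007 m and z of bay1_end in the frame of pack1 between -0.006 and 0.006 m and angle between the x axis of pack1 and the x axis of charger, either way round below 0.1 rad) or (x of bay2_end in the frame of pack1 between 0.045 and 0.054 m and y of bay2_end in the frame of pack1 between -0.007 and 0.007 m and z of bay2_end in the frame of pack1 between -0.006 and 0.006 m and angle between the x axis of pack1 and the x axis of charger, either way round below 0.1 rad) or (x of bay3_end in the frame of pack1 between 0.045 and 0.054 m and y of bay3_end in the frame of pack1 between -0.007 and 0.007 m and z of bay3_end in the frame of pack1 between -0.006 and 0.006 m and angle between the x axis of pack1 and the x axis of charger, either way round below 0.1 rad)) and ((x of bay1_end in the frame of pack2 between 0.045 and 0.054 m and y of bay1_end in the frame of pack2 between -0.007 and 0.007 m and z of bay1_end in the frame of pack2 between -0.006 and 0.006 m and angle between the x axis of pack2 and the x axis of charger, either way round below 0.1 rad) or (x of bay2_end in the frame of pack2 between 0.045 and 0.054 m and y of bay2_end in the frame of pack2 between -0.007 and 0.007 m and z of bay2_end in the frame of pack2 between -0.006 and 0.006 m and angle between the x axis of pack2 and the x axis of charger, either way round below 0.1 rad) or (x of bay3_end in the frame of pack2 between 0.045 and 0.054 m and y of bay3_end in the frame of pack2 between -0.007 and 0.007 m and z of bay3_end in the frame of pack2 between -0.006 and 0.006 m and angle between the x axis of pack2 and the x axis of charger, either way round below 0.1 rad)) and ((x of bay1_end in the frame of pack3 between 0.045 and 0.054 m and y of bay1_end in the frame of pack3 between -0.007 and 0.007 m and z of bay1_end in the frame of pack3 between -0.006 and 0.006 m and angle between the x axis of pack3 and the x axis of charger, either way round below 0.1 rad) or (x of bay2_end in the frame of pack3 between 0.045 and 0.054 m and y of bay2_end in the frame of pack3 between -0.007 and 0.007 m and z of bay2_end in the frame of pack3 between -0.006 and 0.006 m and angle between the x axis of pack3 and the x axis of charger, either way round below 0.1 rad) or (x of bay3_end in the frame of pack3 between 0.045 and 0.054 m and y of bay3_end in the frame of pack3 between -0.007 and 0.007 m and z of bay3_end in the frame of pack3 between -0.006 and 0.006 m and angle between the x axis of pack3 and the x axis of charger, either way round below 0.1 rad)) and value of joint shutter above 0.03 m), for 0.2 s.
3. the shutter is back at its closed stop (value of joint shutter below 0.005 m), for 0.2 s.
At the end, for the whole second after the job is handed in: Every pack present lies in a bay, nose within 5 mm of the back stop, within 7 mm of the bay's middle, flat on its floor, in line within 0.1 rad and at rest; the shutter is within 5 mm of its closed stop (((x of bay1_end in the frame of pack1 between 0.045 and 0.054 m and y of bay1_end in the frame of pack1 between -0.007 and 0.007 m and z of bay1_end in the frame of pack1 between -0.006 and 0.006 m and angle between the x axis of pack1 and the x axis of charger, either way round below 0.1 rad) or (x of bay2_end in the frame of pack1 between 0.045 and 0.054 m and y of bay2_end in the frame of pack1 between -0.007 and 0.007 m and z of bay2_end in the frame of pack1 between -0.006 and 0.006 m and angle between the x axis of pack1 and the x axis of charger, either way round below 0.1 rad) or (x of bay3_end in the frame of pack1 between 0.045 and 0.054 m and y of bay3_end in the frame of pack1 between -0.007 and 0.007 m and z of bay3_end in the frame of pack1 between -0.006 and 0.006 m and angle between the x axis of pack1 and the x axis of charger, either way round below 0.1 rad)) and ((x of bay1_end in the frame of pack2 between 0.045 and 0.054 m and y of bay1_end in the frame of pack2 between -0.007 and 0.007 m and z of bay1_end in the frame of pack2 between -0.006 and 0.006 m and angle between the x axis of pack2 and the x axis of charger, either way round below 0.1 rad) or (x of bay2_end in the frame of pack2 between 0.045 and 0.054 m and y of bay2_end in the frame of pack2 between -0.007 and 0.007 m and z of bay2_end in the frame of pack2 between -0.006 and 0.006 m and angle between the x axis of pack2 and the x axis of charger, either way round below 0.1 rad) or (x of bay3_end in the frame of pack2 between 0.045 and 0.054 m and y of bay3_end in the frame of pack2 between -0.007 and 0.007 m and z of bay3_end in the frame of pack2 between -0.006 and 0.006 m and angle between the x axis of pack2 and the x axis of charger, either way round below 0.1 rad)) and ((x of bay1_end in the frame of pack3 between 0.045 and 0.054 m and y of bay1_end in the frame of pack3 between -0.007 and 0.007 m and z of bay1_end in the frame of pack3 between -0.006 and 0.006 m and angle between the x axis of pack3 and the x axis of charger, either way round below 0.1 rad) or (x of bay2_end in the frame of pack3 between 0.045 and 0.054 m and y of bay2_end in the frame of pack3 between -0.007 and 0.007 m and z of bay2_end in the frame of pack3 between -0.006 and 0.006 m and angle between the x axis of pack3 and the x axis of charger, either way round below 0.1 rad) or (x of bay3_end in the frame of pack3 between 0.045 and 0.054 m and y of bay3_end in the frame of pack3 between -0.007 and 0.007 m and z of bay3_end in the frame of pack3 between -0.006 and 0.006 m and angle between the x axis of pack3 and the x axis of charger, either way round below 0.1 rad)) and value of joint shutter below 0.005 m and linear speed of each of pack1, pack2, pack3 below 0.02 m/s); the robot touches nothing.
It fails at once if a bystander is moved by more than 30 mm (distance of any of tape_roll, screwdriver, brush, scanner, carton, spray_a, spray_b from where it was at the start of the episode above 0.03 m).
Of pack1, pack2, pack3 only 2 to 3 are there at a start; the rules pass over those that are not, and their reading is None.
At some moment in a run one of pack1, pack2, pack3 may be knocked a few centimetres aside while the robot is not near it.
Once in a run the grip may slacken for a moment while it holds something.
It also fails if it takes over 208 s, if anything falls off the work surface, if the arm or the gripper's body presses on something with over 40 N, if the wrist force passes 120 N, or if a joint passes its speed limit or range.

## Working session

There is one attempt and no reset: what is moved stays moved. The work goes in short steps, Python scripts to look and compute and a tool call to move; the robot and the scene stay as the last step left them, time stands still between calls to the robot, and variables do not carry over. Pictures are saved under pics/ and viewed, at most 14 in all, crops included, and the job is handed in when it is done.

Besides the shell and the picture viewer there is one more tool, called after "Call:" as name(argument=value, ...) on one line, values as JSON. step_arm: Moves the arm, as the interface text tells. Its arguments: {"type":"object","properties":{"increments":{"type":"array"},"newtons":{"type":"number"}},"required":["increments"]}

```bash
mkdir -p pics
cat > h.py <<'E'
import numpy as np, cv2
from plant import get_state, get_image, hand_in, tip_reach
from scipy.spatial.transform import Rotation as Ro
def snap(cam,name=None):
    im=get_image(cam)
    if name: cv2.imwrite(f'pics/{name}.png',cv2.cvtColor(im['color'],cv2.COLOR_RGB2BGR))
    return im
def ray(im,u,v,z):
    R=np.array(im['R']);t=np.array(im['t']);c=-R.T@t
    d=R.T@np.array([(u-im['cx'])/im['fx'],(v-im['cy'])/im['fy'],1])
    return c+d*(z-c[2])/d[2]
def proj(im,X):
    p=np.array(im['R'])@np.array(X,float)+np.array(im['t'])
    return im['fx']*p[0]/p[2]+im['cx'],im['fy']*p[1]/p[2]+im['cy']
E
python3 - <<'E'
from h import *
s=get_state();print(s,tip_reach)
for c in('scene','top'):
    im=snap(c,c+'0');print(c,im['fx'],-np.array(im['R']).T@im['t'],im['R'])
E
```

```text
{'t': 0.0, 'joint_pos': array([-8.10310959e-01,  4.08034438e-02,  8.38034239e-02, -4.75877291e-04,
       -1.61550841e+00, -3.33692089e-01]), 'joint_velocities': array([ 9.90514465e-04, -5.48714648e-05,  1.91901350e-03,  5.92359649e-05,
        1.27864717e-03,  1.45824396e-04]), 'joint_efforts': array([ 1.19845641e-03, -3.68210757e+01,  3.47416735e+01,  6.93235964e+00,
       -5.47887248e-03,  2.41688628e-05]), 'tcp_pos': array([ 248.45119364, -546.11267353,  403.67687853]), 'orientation': array([ 3.13981927e+00, -1.11558618e-04, -2.71477841e+00]), 'wrist_force': array([ 0.29549937,  0.06229206, -0.09374131]), 'wrist_torque': array([ 0.05618884,  0.00896017, -0.01990241]), 'finger_force': 0.0, 'opening': 0.9988887077256265} 173.4
scene 361.0643944832452 [1027.58755324 -635.09394633  798.48048759] [[ 0.82640001  0.56269554 -0.02089855]
 [ 0.33546906 -0.52181494 -0.78432753]
 [-0.45224279  0.64115746 -0.61999481]]
top 467.153513451545 [ 337.44563544  129.50658814 1397.11516902] [[ 2.20049571e-02 -9.99757841e-01 -2.04071530e-04]
 [-9.90384333e-01 -2.17707565e-02 -1.36619572e-01]
 [ 1.36582045e-01  3.20841705e-03 -9.90623567e-01]]
```

View pics/scene0.png

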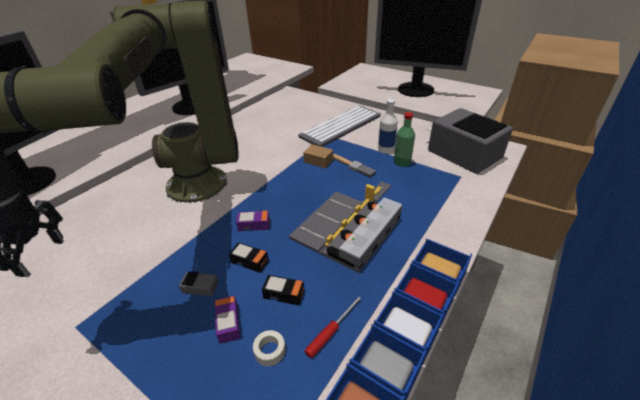

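View pics/top0.png

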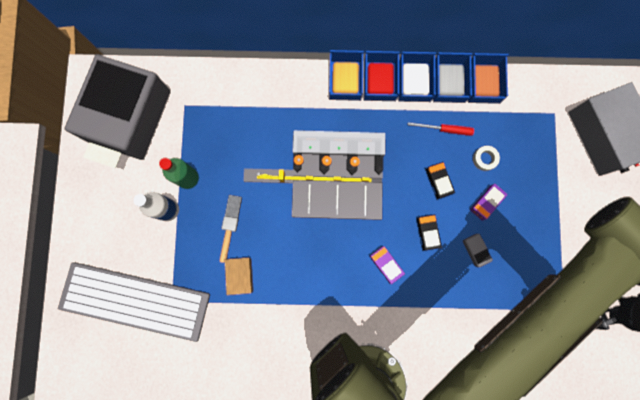

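Run:
```python
from h import *
a=cv2.imread('pics/top0.png')
c1=cv2.resize(a[120:230,235:395],None,fx=5,fy=5,interpolation=cv2.INTER_CUBIC)
cv2.imwrite('pics/c1.png',c1)
c2=cv2.resize(a[150:270,400:520],None,fx=5,fy=5,interpolation=cv2.INTER_CUBIC)
cv2.imwrite('pics/c2.png',c2)
```

```text
(no output)
```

View pics/c1.png

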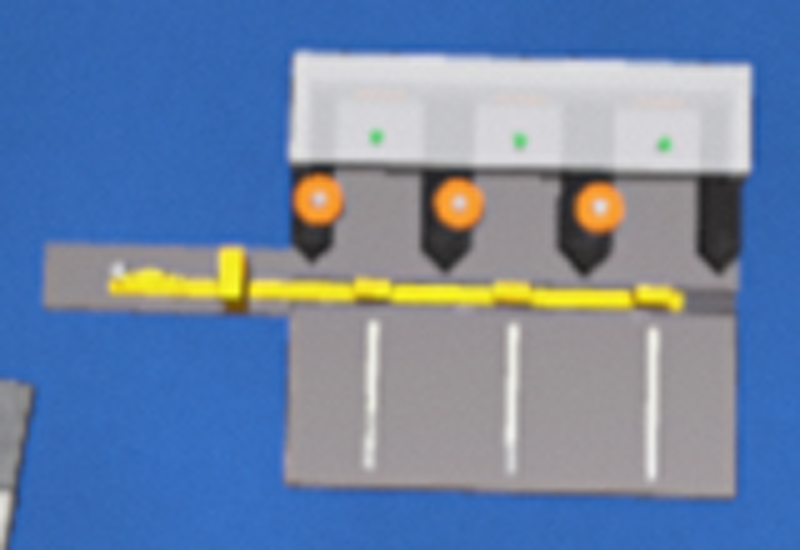

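View pics/c2.png

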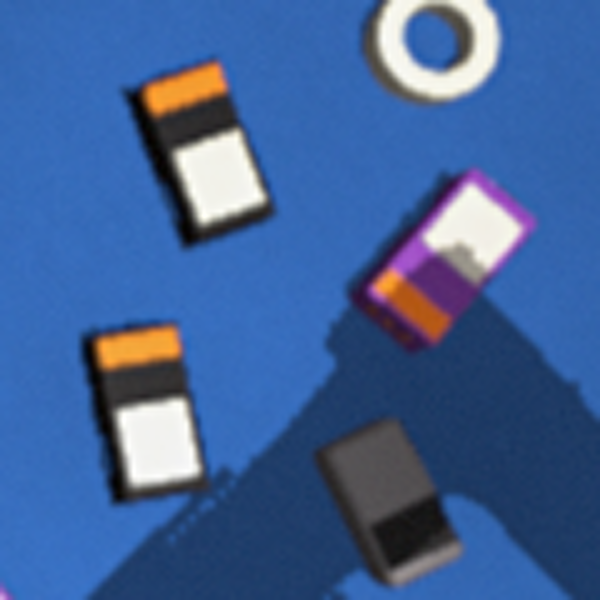

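```bash
cat >> h.py <<'E'
def blobs(im,kind,amin=15):
    h=cv2.cvtColor(im['color'],cv2.COLOR_RGB2HSV)
    m={'orange':cv2.inRange(h,(8,150,150),(18,255,255)),'white':cv2.inRange(h,(0,0,190),(179,50,255)),
       'yellow':cv2.inRange(h,(22,150,120),(34,255,255)),'purple':cv2.inRange(h,(130,90,60),(155,255,255))}[kind]
    n,l,s,c=cv2.connectedComponentsWithStats(m)
    return [(c[i],s[i],cv2.minAreaRect(np.argwhere(l==i)[:,::-1].astype(np.float32))) for i in range(1,n) if s[i][4]>=amin]
E
python3 - <<'E'
from h import *
im=snap('top')
g=lambda u,v,z:ray(im,u,v,z)[:2].round(1)
f=lambda x,y:(235+x/5,120+y/5)
FL=g(*f(287,486),14);FR=g(*f(735,497),14);print('front',FL,FR,np.linalg.norm(FL-FR))
bl=g(*f(295,52),67);br=g(*f(751,64),67);print('back top',bl,br,np.linalg.norm(bl-br))
for n,(a,b) in dict(l3=((374,322),(368,468)),l2=((516,324),(511,473)),l1=((654,328),(651,479))).items(): print(n,g(*f(*a),14),g(*f(*b),14))
for r in((318,199),(459,203),(600,207)): print('roller',g(*f(*r),30))
print('rail end',g(*f(46,245),14),g(*f(46,308),14))
print('handle top',g(*f(231,258),64))
for k in('orange','white'):
    for c,s,r in blobs(im,k,30):
        if 280<c[0]<520 and 125<c[1]<290: print(k,c.round(1),s[4],g(*c,40),np.array(r[1]).round(1),round(r[2],1))
E
```

```text
front [476.8 225.1] [476.1 -41.4] 266.5009193229922
back top [727.4 224.7] [726. -43.] 267.7036607893138
l3 [576.9 175.9] [488.6 177.2]
l2 [577.5  90.6] [487.5  92. ]
l1 [576.9   7.7] [485.8   8.6]
roller [648.  210.8]
roller [647.4 126.4]
roller [646.8  42.1]
rail end [619.6 375. ] [581.1 373.3]
handle top [604.1 258.3]
orange [298.  159.5] 63 [646.5 212. ] [9. 8.] 90.0
orange [326.1 160.3] 63 [645.9 128.5] [9. 8.] 90.0
orange [354.  161.1] 59 [645.3  45.6] [8. 8.] 90.0
orange [436.5 167.4] 96 [ 631.7 -198.9] [ 6.  15.5] 71.6
orange [482.  210.4] 61 [ 506.3 -330.5] [15.  4.] 41.2
orange [427.1 219.1] 96 [ 477.1 -169.5] [ 6.1 15.8] 80.5
white [338.9 141.9] 1897 [702.9  91.4] [91.2 21. ] 1.6
white [487.4 157. ] 278 [ 666.6 -350.3] [22. 23.] 90.0
white [443.4 184.9] 198 [ 579.6 -218.6] [14.9 13.2] 69.4
white [308.8 197.8] 59 [532.4 176.8] [29.  2.] 90.0
white [336.9 197.7] 59 [534.5  94.4] [28.  2.] 90.0
white [364.9 199.6] 73 [530.8  12.1] [30.  2.] 90.0
white [494.4 195.1] 178 [ 552.4 -367.8] [14.5 14.5] 38.7
white [431.2 237.9] 205 [ 422.6 -181.1] [15.3 13.3] 78.7
white [391.  269.5] 224 [329.5 -64.7] [16.  13.8] 53.1
```

Call:
step_arm(increments=[[[1,0,0,0,0,0,0.144],[1,0,0,0,0,0,0.144],[1,0,0,0,0,0,0.145],[1,-2.1,4.8,0,0,0,0],[1,-2.1,4.8,0,0,0,0],[1,-2.1,4.8,0,0,0,0],[1,-2.1,4.8,0,0,0,0],[1,-2.1,4.8,0,0,0,0],[1,-2.1,4.8,0,0,0,0],[1,-2.1,4.8,0,0,0,0]]], newtons=60)

```text
t: 1.4
tcp_pos: [397.7, -209.4, 404.6]
orientation: [3.141, 0.0, 3.135]
wrist_force: [1.2, 0.4, 0.7]
opening: 1.001
finger_force: 0.0
```

Call:
step_arm(increments=[[[1,-2.1,4.8,0,0,0,0],[1,-2.1,4.8,0,0,0,0],[1,-2.1,4.8,0,0,0,0],[1,-2.1,4.8,0,0,0,0],[1,-2.1,4.8,0,0,0,0],[1,-2.1,4.8,0,0,0,0],[1,-2.1,4.8,0,0,0,0],[1,-2.1,4.8,0,0,0,0],[1,0,0,0,0,0,0]]])

```text
t: 2.52
tcp_pos: [568.6, 174.9, 402.1]
orientation: [-3.14, -0.004, 3.138]
wrist_force: [0.0, -0.3, -0.1]
opening: 0.999
finger_force: 0.0
```

Call:
step_arm(increments=[[[1,-1.35,4.1,0,0,0,0],[1,-1.35,4.1,0,0,0,0],[1,0,0,4,0,0,0],[1,0,0,4,0,0,0],[1,0,0,4,0,0,0],[1,0,0,4,0,0,0],[1,0,0,2.9,0,0,0],[1,0,0,0,0,0,0],[1,0,0,0,0,0,0]]])

```text
t: 3.65
tcp_pos: [595.8, 253.6, 217.6]
orientation: [3.141, 0.002, 3.135]
wrist_force: [0.3, -1.0, 0.8]
opening: 0.995
finger_force: 0.0
```

Run:
```python
from h import *
im=snap('scene');a=cv2.cvtColor(im['color'],cv2.COLOR_RGB2BGR)
print(proj(im,(595.5,257,64)))
cv2.imwrite('pics/s1.png',cv2.resize(a[130:350,190:440],None,fx=3,fy=2.7,interpolation=cv2.INTER_CUBIC))
```

```text
(np.float64(369.29547573289443), np.float64(186.59878068216977))
```

View pics/s1.png

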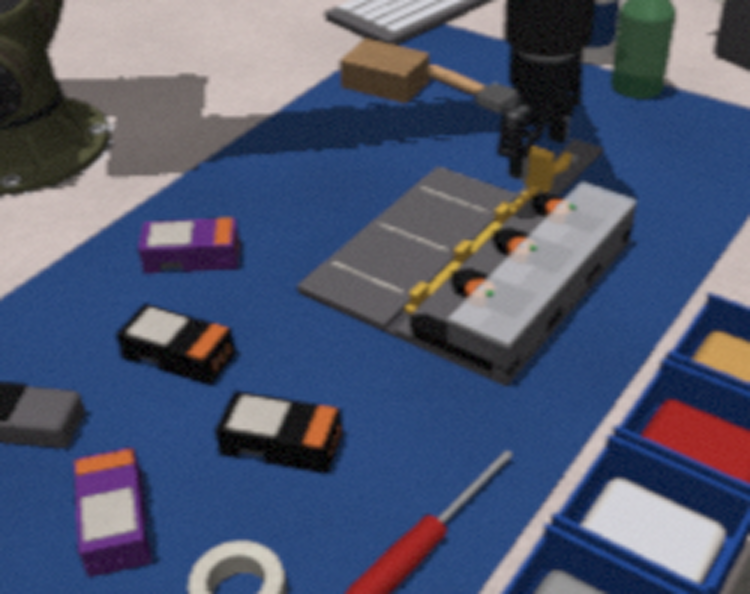

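The crop shows exactly two black packs (crop px ~(177,342) and (280,430)); the gripper stands over the yellow handle at ~(542,155), which agrees with my projection (538,153).

Call:
step_arm(increments=[[[1,0,0.35,0.4,0,0,0],[-1,0,0,0,0,0,0],[-1,0,0,0,0,0,0],[-1,0,0,0,0,0,0],[-1,0,0,0,0,0,0],[-1,0,0,0,0,0,0],[-1,0,0,0,0,0,0],[-1,0,0,0,0,0,0]]])

```text
t: 4.7
tcp_pos: [595.3, 258.7, 212.1]
orientation: [3.138, 0.001, 3.136]
wrist_force: [-1.7, 5.9, 0.3]
opening: 0.153
finger_force: 61.2
```

Call:
step_arm(increments=[[[-1,0,1.0,0,0,0,0],[-1,0,1.0,0,0,0,0],[-1,0,1.0,0,0,0,0],[-1,0,1.1,0,0,0,0],[-1,0,0,0,0,0,0],[-1,0,0,0,0,0,0]]])

```text
t: 5.45
tcp_pos: [595.5, 298.7, 212.0]
orientation: [3.14, 0.0, 3.136]
wrist_force: [-1.6, 4.0, 3.2]
opening: 0.15
finger_force: 62.0
```

Call:
step_arm(increments=[[[-1,0,0.4,0,0,0,0],[-1,0,0,0,0,0,0],[1,0,0,0,0,0,0],[1,0,0,0,0,0,0],[1,0,0,0,0,0,0],[1,0,0,-5,0,0,0],[1,0,0,-5,0,0,0],[1,0,-5,-3,0,0,0],[1,0,-5,0,0,0,0]]])

```text
t: 6.58
tcp_pos: [595.2, 201.6, 345.5]
orientation: [3.139, 0.005, 3.137]
wrist_force: [1.8, -0.2, -0.2]
opening: 1.005
finger_force: 0.0
```

Call:
step_arm(increments=[[[1,1.5,-5,0,0,0,0],[1,1.5,-5,0,0,0,0],[1,1.5,-5,0,0,0,0],[1,1.5,-5,0,0,0,0],[1,1.5,-5,0,0,0,0],[1,1.5,-4,0,0,0,0],[1,1.5,-4,0,0,0,0],[1,0,0,0,0,0,0]]])

```text
t: 7.58
tcp_pos: [487.1, -129.1, 342.1]
orientation: [3.142, 0.001, 3.132]
wrist_force: [0.6, 0.4, -0.8]
opening: 0.998
finger_force: 0.0
```

```bash
cat >> h.py <<'E'
def packs(im,zt=40):
    o=[ray(im,*c,zt)[:2] for c,s,r in blobs(im,'orange',20)];w=[ray(im,*c,zt)[:2] for c,s,r in blobs(im,'white',80)]
    out=[]
    for a in o:
        for b in w:
            d=np.linalg.norm(a-b)
            if 48<d<63: 
                u=(a-b)/d; out.append(((a-36.5*u).round(1),round(float(np.arctan2(u[1],u[0])),3),round(d,1),a.round(1)))
    return out
E
python3 - <<'E'
from h import *
im=snap('top','t2')
for p in packs(im):print(p)
for c,s,r in blobs(im,'yellow',5): print(c.round(1),s)
im=snap('scene')
for p in packs(im):print('sc',p)
y=[b for b in blobs(im,'yellow',5)if b[0][0]<410]
for c,s,r in y:print(c,s)
print(proj(im,(596,299,64)),proj(im,(595.5,257,64)))
E
```

```text
(array([ 528.7, -360.1]), 2.375, np.float64(58.0), array([ 502.4, -334.7]))
(array([ 440.1, -176.3]), 0.261, np.float64(54.6), array([ 475.3, -166.9]))
[345.9  77.1] [335  64  22  27 542]
[287.5 177. ] [244 170  99  11 354]
sc (array([ 439.6, -176.4]), 0.192, np.float64(55.8), array([ 475.4, -169.4]))
sc (array([ 596.1, -210.8]), 0.358, np.float64(56.3), array([ 630.3, -198. ]))
sc (array([ 532.6, -353.1]), 2.425, np.float64(56.4), array([ 505.1, -329.1]))
[375.72727273 180.81818182] [373 180   6   3  11]
[382.33333333 184.13333333] [380 182   5   5  15]
[367.44444444 198.66666667] [362 193  12  10  27]
[357.23076923 210.15384615] [353 206  10  10  26]
[350.         214.85714286] [349 213   3   4   7]
[344.1 224.1] [340 219  10  11  30]
[336. 229.] [334 227   4   4  10]
(np.float64(375.2330501783066), np.float64(180.5309721588408)) (np.float64(369.29547573289443), np.float64(186.59878068216977))
```

Call:
step_arm(increments=[[[1,4.07,-2.78,0,0,0,0],[1,4.07,-2.78,0,0,0,0],[1,0,0,3,0,0,-0.105],[1,0,0,3,0,0,-0.104],[1,0,0,3,0,0,0],[1,0,0,0,0,0,0]]])

```text
t: 8.43
tcp_pos: [405.9, -181.4, 249.5]
orientation: [3.14, -0.004, -2.938]
wrist_force: [0.9, -0.1, 1.1]
opening: 0.996
finger_force: 0.0
```

Call:
step_arm(increments=[[[1,0.1,-0.2,2,0,0,0],[1,0,0,2,0,0,0],[1,0,0,1.95,0,0,0],[1,0,0,0,0,0,0],[-1,0,0,0,0,0,0],[-1,0,0,0,0,0,0],[-1,0,0,0,0,0,0],[-1,0,0,0,0,0,0],[-1,0,0,0,0,0,0]]], newtons=70)

```text
t: 9.55
tcp_pos: [406.3, -184.4, 193.9]
orientation: [-3.141, 0.003, -2.938]
wrist_force: [-0.3, 1.2, 6.5]
opening: 0.563
finger_force: 74.9
```

Call:
step_arm(increments=[[[-1,0,0,-2,0,0,0],[-1,0,0,-3,0,0,0],[-1,0,0,-3,0,0,0.1],[-1,0,0,0,0,0,0.106],[-1,0,0,0,0,0,0],[-1,0,0,0,0,0,0]]])

```text
t: 10.3
tcp_pos: [405.4, -184.3, 271.4]
orientation: [3.141, -0.002, 3.14]
wrist_force: [0.3, 1.5, -2.8]
opening: 0.564
finger_force: 73.9
```

Run:
```python
from h import *
s=get_state();print(s['tcp_pos'],s['orientation'],s['wrist_force'],s['wrist_torque'],s['opening'])
im=snap('scene')
z=40+s['tcp_pos'][2]-192
for p in packs(im,z):print('sc lifted',p)
for p in packs(im,40):print('sc bench',p)
```

```text
[ 405.40824878 -184.34004794  271.35401338] [ 3.14114502e+00 -1.62737073e-03  3.14031264e+00] [ 0.32750334  1.54281759 -2.80514822] [0.05209657 0.05458677 0.02446822] 0.5642098348982996
sc lifted (array([ 637.9, -256.5]), 0.361, np.float64(50.7), array([ 672. , -243.6]))
sc lifted (array([ 587.2, -385.1]), 2.424, np.float64(50.8), array([ 559.7, -361.1]))
sc bench (array([ 596.3, -210.8]), 0.361, np.float64(56.6), array([ 630.5, -197.9]))
sc bench (array([ 532.6, -353.1]), 2.424, np.float64(56.7), array([ 505.1, -329.1]))
```

Call:
step_arm(increments=[[[-1,-1.8,3.85,0,0,0,0.003],[-1,-1.8,3.85,0,0,0,0],[-1,-1.8,3.85,0,0,0,0],[-1,-1.8,3.85,0,0,0,0],[-1,-1.8,3.85,0,0,0,0],[-1,0,0,2,0,0,0],[-1,0,0,2,0,0,0],[-1,0,0,2,0,0,0],[-1,0,0,0,0,0,0]]])

```text
t: 11.48
tcp_pos: [496.2, 7.5, 210.6]
orientation: [-3.141, -0.003, 3.136]
wrist_force: [-0.0, 0.4, -2.1]
opening: 0.563
finger_force: 74.1
```

Run:
```python
from h import *
s=get_state();print(s['tcp_pos'],s['orientation'],s['wrist_force'])
for c in('scene','top'):
    im=snap(c)
    for p in packs(im,58):print(c,p)
```

```text
[496.2300032    7.47861711 210.55072229] [-3.14053958 -0.00328806  3.13624142] [-0.00637654  0.35560727 -2.11149574]
scene (array([ 605.6, -221.2]), 0.357, np.float64(55.2), array([ 639.8, -208.4]))
scene (array([ 545. , -360.4]), 2.426, np.float64(55.0), array([ 517.5, -336.5]))
top (array([ 593.7, -207.6]), 0.365, np.float64(55.0), array([ 627.8, -194.5]))
top (array([ 531.9, -348.2]), 2.44, np.float64(55.0), array([ 504. , -324.7]))
top (array([344.3, -51.2]), 0.642, np.float64(55.1), array([373.5, -29.3]))
```

Call:
step_arm(increments=[[[-1,0,0,0.3,0,0,0],[-1,0,0,0.2,0,0,0],[-1,0,0,0,0,0,0]]])

```text
t: 11.95
tcp_pos: [497.0, 7.6, 208.0]
orientation: [3.141, 0.001, 3.136]
wrist_force: [-0.9, -1.1, 1.0]
opening: 0.568
finger_force: 74.4
```

Run:
```python
from h import *
for c in('scene','top'):
    im=snap(c,c+'3')
    for b,s,r in blobs(im,'orange',15):
        p=ray(im,*b,54)
        if p[0]<610 and -60<p[1]<80:
            e=cv2.boxPoints(r); print(c,b.round(1),s[4],p.round(1),[ray(im,*q,54)[:2].round(0).tolist() for q in e])
a=cv2.imread('pics/scene3.png')[150:270,280:430];cv2.imwrite('pics/c3.png',cv2.resize(a,None,fx=5,fy=5,interpolation=cv2.INTER_CUBIC))
```

```text
scene [263.9 215.2] 33 [383.4 -40.9  54. ] [[389.0, -58.0], [366.0, -26.0], [377.0, -22.0], [400.0, -55.0]]
top [379.2 253.9] 44 [373. -29.  54.] [[365.0, -9.0], [390.0, -41.0], [381.0, -48.0], [356.0, -16.0]]
```

View pics/c3.png

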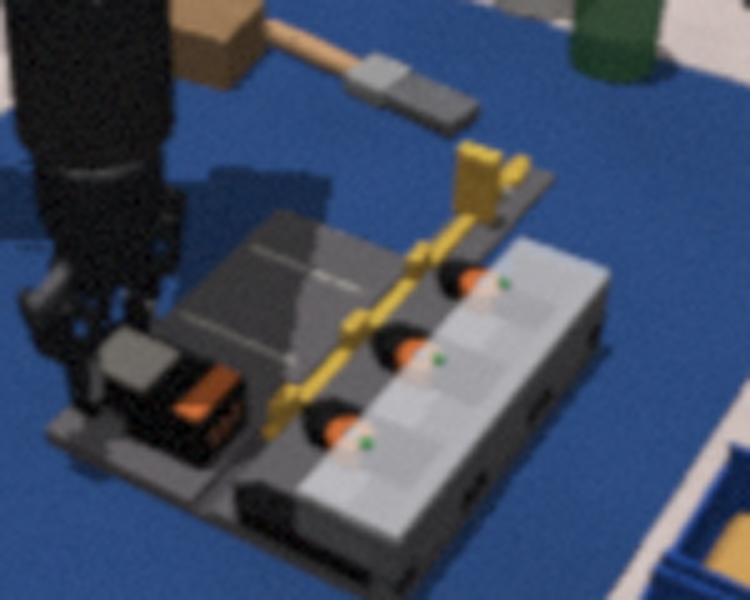

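Run:
```python
from h import *
im=snap('scene')
b=ray(im,321.6,228.2,54)[:2];l=ray(im,308,221,54)[:2];u=(b-l)/np.linalg.norm(b-l)
print(b,l,np.linalg.norm(b-l),np.arctan2(u[1],u[0]),b-36.5*u)
h=cv2.cvtColor(im['color'],cv2.COLOR_RGB2HSV)[215:240,310:335]
m=cv2.inRange(h,(5,130,60),(20,255,255));print(m.sum()//255)
n,lab,s,c=cv2.connectedComponentsWithStats(m)
for i in range(1,n): 
  if s[i][4]>6: print(c[i]+[310,215],s[i][4],ray(im,*(c[i]+[310,215]),54)[:2])
```

```text
[569.09434919   8.61940453] [515.9789085   12.40331574] 53.250051863046075 -0.07111923389210661 [532.68661779  11.21306884]
85
[320.72972973 228.56756757] 74 [567.80897512   5.88116404]
[333.54545455 234.09090909] 11 [612.71743318   6.96469405]
```

Call:
step_arm(increments=[[[-1,-1.5,0,0,0,0,0],[-1,-1.5,0,0,0,0,0],[-1,-1.5,0,0,0,0,0],[-1,0,0,0,0,0,0]]])

```text
t: 12.6
tcp_pos: [539.8, 7.6, 207.9]
orientation: [-3.141, -0.01, 3.136]
wrist_force: [-25.8, 4.9, 19.7]
opening: 0.564
finger_force: 76.7
```

Call:
step_arm(increments=[[[-1,-1,0,0,0,0,0],[-1,-1,0,0,0,0,0],[-1,-1,0,0,0,0,0],[-1,0,0,0,0,0,0]]])

```text
t: 13.1
tcp_pos: [571.8, 8.3, 207.4]
orientation: [3.14, -0.001, 3.136]
wrist_force: [-4.9, 6.2, 3.5]
opening: 0.571
finger_force: 76.7
```

Run:
```python
from h import *
s=get_state();print(s['tcp_pos'],s['wrist_force'],s['wrist_torque'])
im=snap('scene','scene4')
a=cv2.imread('pics/scene4.png')[150:270,280:430];cv2.imwrite('pics/c4.png',cv2.resize(a,None,fx=5,fy=5,interpolation=cv2.INTER_CUBIC))
```

```text
[571.76066609   8.2887815  207.37111632] [-4.85643639  6.22511444  3.54223028] [2.01503393 1.53264619 0.13048638]
```

View pics/c4.png

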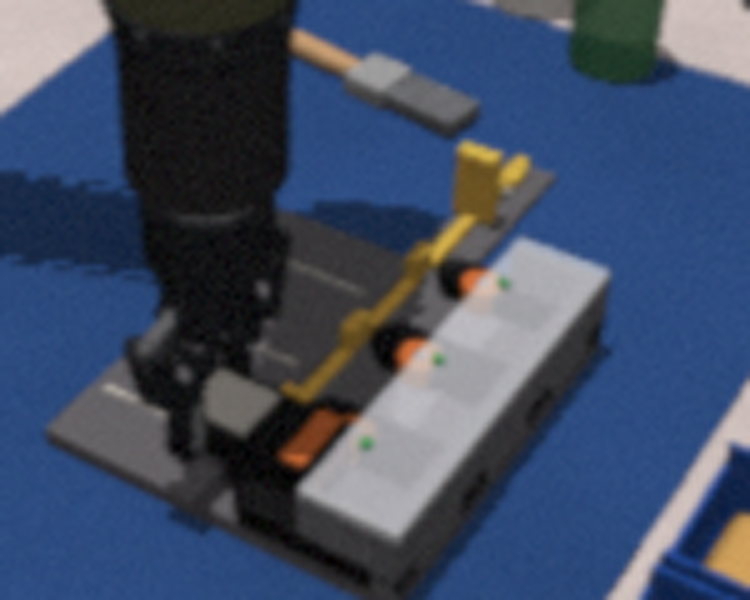

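Call:
step_arm(increments=[[[-1,-1,0,0,0,0,0],[-1,-1,0,0,0,0,0],[-1,-1,0,0,0,0,0],[-1,-0.8,0,0,0,0,0],[-1,0,0,0,0,0,0]]])

```text
t: 13.78
tcp_pos: [609.6, 8.1, 207.4]
orientation: [3.14, -0.001, 3.136]
wrist_force: [-5.6, 5.9, 4.0]
opening: 0.566
finger_force: 76.7
```

Call:
step_arm(increments=[[[-1,-0.7,0,0,0,0,0],[-1,-0.5,0,0,0,0,0],[-1,0,0,0,0,0,0]]])

```text
t: 14.15
tcp_pos: [621.3, 8.1, 207.4]
orientation: [3.14, -0.002, 3.136]
wrist_force: [-7.0, 6.6, 5.3]
opening: 0.566
finger_force: 76.7
```

Call:
step_arm(increments=[[[-1,-0.4,0,0,0,0,0],[-1,-0.3,0,0,0,0,0],[-1,0,0,0,0,0,0]]])

```text
t: 14.52
tcp_pos: [628.3, 8.1, 207.4]
orientation: [3.14, -0.002, 3.136]
wrist_force: [-7.2, 5.5, 4.6]
opening: 0.566
finger_force: 76.7
```

Call:
step_arm(increments=[[[-1,-0.3,0,0,0,0,0],[-1,-0.2,0,0,0,0,0],[-1,0,0,0,0,0,0]]])

```text
t: 14.9
tcp_pos: [631.5, 8.1, 207.4]
orientation: [3.14, -0.009, 3.136]
wrist_force: [-22.0, 8.7, 14.5]
opening: 0.569
finger_force: 77.6
```

Call:
step_arm(increments=[[[1,0,0,0,0,0,0],[1,0,0,0,0,0,0],[1,0,0,0,0,0,0],[1,0,0,-3,0,0,0],[1,3,0,-4,0,0,0],[1,5,-4,-3,0,0,0],[1,5,-4,-2,0,0,0],[1,4,-4,0,0,0,0],[1,0,-4,0,0,0,0],[1,0,-2,0,0,0,0]]])

```text
t: 16.15
tcp_pos: [471.2, -166.6, 323.0]
orientation: [-3.141, 0.002, 3.134]
wrist_force: [1.1, -0.3, -0.3]
opening: 0.998
finger_force: 0.0
```

Run:
```python
from h import *
s=get_state();print(s['tcp_pos'],s['orientation'],s['wrist_force'])
im=snap('top','top5')
for p in packs(im,40):print('z40',p)
for b,q,r in blobs(im,'white',40):
    p=ray(im,*b,54)
    if p[0]<680 and -40<p[1]<60: print('lab',p.round(1),q,[ray(im,*k,54)[:2].round(0).tolist() for k in cv2.boxPoints(r)])
a=cv2.imread('pics/top5.png')
cv2.imwrite('pics/c5.png',cv2.resize(a[120:230,235:395],None,fx=5,fy=5,interpolation=cv2.INTER_CUBIC))
```

```text
[ 471.17574284 -166.63747789  323.0206535 ] [-3.14145195e+00  1.71621299e-03  3.13379978e+00] [ 1.07934174 -0.30810549 -0.2675576 ]
```

View pics/c5.png

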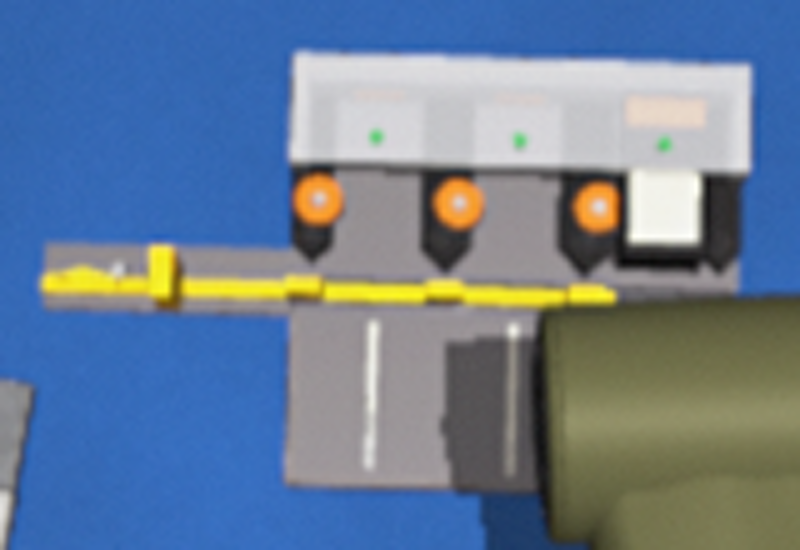

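Run:
```python
from h import *
im=snap('top')
g=cv2.cvtColor(im['color'],cv2.COLOR_RGB2GRAY).astype(int)
c=lambda X:tuple(np.round([(proj(im,X)[0]-235)*5,(proj(im,X)[1]-120)*5]))
for x in(605,608,611,614,621,624):print(x,c((x,8,54)))
print('col',[(v,g[v,363:374].mean().round()) for v in range(152,178)])
o=cv2.imread('pics/top0.png');og=cv2.cvtColor(o,cv2.COLOR_BGR2GRAY).astype(int)
# pack B at start: gray along its axis (top z40)
p=np.array([477.1,-169.5]);u=np.array([54.5,11.6]);u/=np.linalg.norm(u);n=np.array([-u[1],u[0]])
pr=[]
for s in range(20,-90,-3):
    q=[proj(im,(*(p+s*u+k*n),40)) for k in(-8,-4,0,4,8)]
    pr.append((s,int(np.mean([og[int(round(b)),int(round(a))] for a,b in q]))))
print(pr)
h=cv2.cvtColor(im['color'],cv2.COLOR_RGB2HSV)
m=cv2.inRange(h,(8,120,120),(20,255,255))
n,l,s,cc=cv2.connectedComponentsWithStats(m)
for i in range(1,n):
  if s[i][4]>30:print(cc[i],s[i])
```

```text
605 (np.float64(660.0), np.float64(269.0))
608 (np.float64(660.0), np.float64(264.0))
611 (np.float64(660.0), np.float64(259.0))
614 (np.float64(660.0), np.float64(254.0))
621 (np.float64(660.0), np.float64(242.0))
624 (np.float64(660.0), np.float64(237.0))
col [(152, np.float64(198.0)), (153, np.float64(206.0)), (154, np.float64(220.0)), (155, np.float64(236.0)), (156, np.float64(242.0)), (157, np.float64(242.0)), (158, np.float64(242.0)), (159, np.float64(242.0)), (160, np.float64(241.0)), (161, np.float64(241.0)), (162, np.float64(242.0)), (163, np.float64(241.0)), (164, np.float64(241.0)), (165, np.float64(242.0)), (166, np.float64(245.0)), (167, np.float64(244.0)), (168, np.float64(180.0)), (169, np.float64(87.0)), (170, np.float64(45.0)), (171, np.float64(30.0)), (172, np.float64(12.0)), (173, np.float64(45.0)), (174, np.float64(107.0)), (175, np.float64(142.0)), (176, np.float64(147.0)), (177, np.float64(124.0))]
[(20, 102), (17, 96), (14, 67), (11, 74), (8, 132), (5, 170), (2, 176), (-1, 177), (-4, 175), (-7, 138), (-10, 82), (-13, 52), (-16, 51), (-19, 52), (-22, 54), (-25, 49), (-28, 46), (-31, 95), (-34, 191), (-37, 239), (-40, 243), (-43, 242), (-46, 242), (-49, 241), (-52, 241), (-55, 242), (-58, 242), (-61, 242), (-64, 241), (-67, 241), (-70, 243), (-73, 245), (-76, 233), (-79, 161), (-82, 78), (-85, 53), (-88, 73)]
[ 6.37790698 52.24031008] [   0    0   18  121 1548]
[70.24431818 37.38068182] [ 59  27  16  26 176]
[343.9205298   78.66225166] [333  62  26  31 151]
[487.28460342  80.1399689 ] [476  66  23  30 643]
[298.19178082 159.56164384] [294 155  10  10  73]
[326.26388889 160.43055556] [322 156  10  10  72]
[354.09722222 161.18055556] [350 156   9  11  72]
[436.42718447 167.52427184] [429 163  16  10 103]
[237.18288394 274.18757327] [223 232  28  62 853]
```

Call:
step_arm(increments=[[[1,-3.05,-1.9,0,0,0,0],[1,-3.05,-1.9,0,0,0,0],[1,-3.05,-1.9,0,0,0,0],[1,0,0,2,0,0,-0.122],[1,0,0,3,0,0,-0.122],[1,0,0,2,0,0,-0.123],[1,0,0,0,0,0,0],[1,0,0,0,0,0,0]]])

```text
t: 17.25
tcp_pos: [563.5, -222.2, 253.6]
orientation: [-3.14, 0.001, -2.783]
wrist_force: [0.5, 0.5, 0.9]
opening: 1.0
finger_force: 0.0
```

Run:
```python
from h import *
print(get_state()['tcp_pos'])
for c in('scene','top'):
    im=snap(c)
    for p in packs(im):print(c,p)
    if c=='scene':
        for b in blobs(im,'orange',15):print(ray(im,*b[0],40).round(1))
```

```text
[ 563.49472782 -222.2282797   253.59151021]
scene (array([ 532.4, -353.3]), 2.417, np.float64(56.5), array([ 505.1, -329.1]))
[ 505.1 -329.1   40. ]
top (array([681.5, 121.7]), 2.953, np.float64(58.8), array([645.7, 128.5]))
top (array([ 534.1, -354.2]), 2.431, np.float64(55.8), array([ 506.4, -330.4]))
```

Call:
step_arm(increments=[[[1,0.1,-0.2,2,0,0,0],[1,0,0,2,0,0,0],[1,0,0,2.35,0,0,0],[1,0,0,0,0,0,0],[-1,0,0,0,0,0,0],[-1,0,0,0,0,0,0],[-1,0,0,0,0,0,0],[-1,0,0,0,0,0,0],[-1,0,0,0,0,0,0]]], newtons=80)

```text
t: 18.48
tcp_pos: [563.3, -224.7, 190.4]
orientation: [-3.14, 0.002, -2.78]
wrist_force: [-0.6, 1.1, 5.0]
opening: 0.569
finger_force: 85.0
```

Call:
step_arm(increments=[[[-1,0,0,-2,0,0,0],[-1,0,0,-3,0,0,0],[-1,0,0,-3,0,0,0.1],[-1,0,0,0,0,0,0.13],[-1,0,0,0,0,0,0.135],[-1,0,0,0,0,0,0],[-1,0,0,0,0,0,0]]])

```text
t: 19.35
tcp_pos: [562.7, -224.7, 268.8]
orientation: [3.141, -0.001, 3.14]
wrist_force: [-0.2, -0.4, -2.6]
opening: 0.568
finger_force: 84.2
```

Call:
step_arm(increments=[[[-1,0.74,4.45,0,0,0,0.004],[-1,0.74,4.45,0,0,0,0],[-1,0.74,4.45,0,0,0,0],[-1,0.74,4.45,0,0,0,0],[-1,0.74,4.45,0,0,0,0],[-1,0.74,4.45,0,0,0,0],[-1,0.74,4.45,0,0,0,0],[-1,0.74,4.45,0,0,0,0],[-1,0.74,4.45,0,0,0,0],[-1,0,0,0,0,0,0]]])

```text
t: 20.6
tcp_pos: [498.7, 178.7, 268.8]
orientation: [3.141, -0.0, 3.139]
wrist_force: [-0.7, 0.0, -2.6]
opening: 0.568
finger_force: 84.4
```

Call:
step_arm(increments=[[[-1,0,0,2,0,0,0],[-1,0,0,2,0,0,0],[-1,0,0,2,0,0,0],[-1,0,0,0,0,0,0],[-1,0,0,0,0,0,0]]])

```text
t: 21.22
tcp_pos: [499.7, 176.1, 209.9]
orientation: [3.141, 0.001, 3.134]
wrist_force: [1.0, 0.3, -3.0]
opening: 0.563
finger_force: 84.2
```

Call:
step_arm(increments=[[[-1,0,0,0.3,0,0,0],[-1,0,0,0.2,0,0,0],[-1,0,0,0,0,0,0]]])

```text
t: 21.6
tcp_pos: [499.5, 176.4, 204.5]
orientation: [3.141, 0.001, 3.134]
wrist_force: [-1.1, -0.9, -0.2]
opening: 0.571
finger_force: 84.5
```

Run:
```python
from h import *
for i in range(3): print(get_state()['tcp_pos'],get_state()['wrist_force'])
im=snap('scene','scene6')
u,v=map(int,proj(im,(569,176,54)));print(u,v)
h=cv2.cvtColor(im['color'],cv2.COLOR_RGB2HSV)
m=cv2.inRange(h,(5,120,60),(20,255,255));n,l,s,c=cv2.connectedComponentsWithStats(m)
for i in range(1,n):
  if s[i][4]>8 and 290<c[i][0]<420 and 140<c[i][1]<260: print(c[i],s[i][4],ray(im,*c[i],54)[:2])
cv2.imwrite('pics/c6.png',cv2.resize(cv2.imread('pics/scene6.png')[140:260,290:440],None,fx=5,fy=5,interpolation=cv2.INTER_CUBIC))
```

```text
[499.49146426 176.42640616 204.45712196] [-1.14214921 -0.93507463 -0.24387299]
[499.49146426 176.42640616 204.45712196] [-1.14214921 -0.93507463 -0.24387299]
[499.49146426 176.42640616 204.45712196] [-1.14214921 -0.93507463 -0.24387299]
350 198
[375.04494382 187.60674157] 89 [608.84587347 274.62566349]
[350.83636364 199.09090909] 55 [571.43462651 175.91980056]
[361.25       204.88888889] 36 [614.83695966 168.32625648]
[373.47368421 205.31578947] 19 [648.81375895 187.66833977]
[350.375  217.0625] 16 [615.65573242  98.54759989]
[361.04347826 219.39130435] 23 [648.61170327 107.04858735]
```

View pics/c6.png

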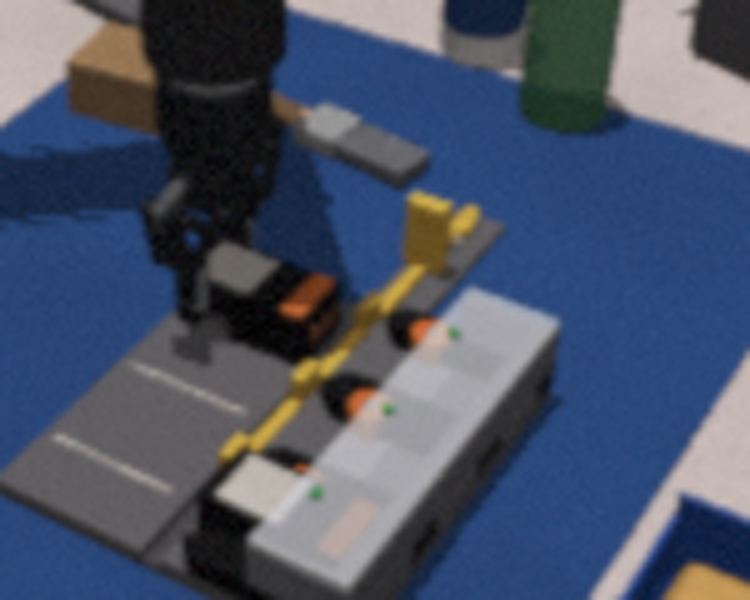

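The pack sits flat on the apron before bay 3 (band px (351,199) → (571,176) mm), shutter open, pack in bay 1 home.

Call:
step_arm(increments=[[[-1,-1,0,0,0,0,0],[-1,-1,0,0,0,0,0],[-1,-1,0,0,0,0,0],[-1,-1,0,0,0,0,0],[-1,-0.5,0,0,0,0,0],[-1,0,0,0,0,0,0]]])

```text
t: 22.4
tcp_pos: [545.5, 176.2, 204.4]
orientation: [3.141, 0.002, 3.133]
wrist_force: [1.1, -0.1, 2.4]
opening: 0.567
finger_force: 85.1
```

Call:
step_arm(increments=[[[-1,-0.8,0,0,0,0,0],[-1,-0.8,0,0,0,0,0],[-1,-0.8,0,0,0,0,0],[-1,-0.8,0,0,0,0,0],[-1,0,0,0,0,0,0]]])

```text
t: 23.02
tcp_pos: [576.6, 176.2, 204.4]
orientation: [3.141, -0.0, 3.134]
wrist_force: [-5.1, 2.2, 7.2]
opening: 0.573
finger_force: 85.6
```

Call:
step_arm(increments=[[[-1,-0.8,0,0,0,0,0],[-1,-0.8,0,0,0,0,0],[-1,-0.8,0,0,0,0,0],[-1,-0.8,0,0,0,0,0],[-1,0,0,0,0,0,0]]])

```text
t: 23.65
tcp_pos: [608.6, 176.1, 204.4]
orientation: [3.141, -0.0, 3.134]
wrist_force: [-5.6, 3.8, 6.8]
opening: 0.57
finger_force: 85.6
```

Call:
step_arm(increments=[[[-1,-0.6,0,0,0,0,0],[-1,-0.5,0,0,0,0,0],[-1,-0.4,0,0,0,0,0],[-1,0,0,0,0,0,0]]])

```text
t: 24.15
tcp_pos: [623.3, 176.1, 204.4]
orientation: [3.14, -0.001, 3.133]
wrist_force: [-6.9, 3.5, 7.8]
opening: 0.574
finger_force: 85.6
```

Call:
step_arm(increments=[[[-1,-0.3,0,0,0,0,0],[-1,0,0,0,0,0,0]]])

```text
t: 24.4
tcp_pos: [626.2, 176.2, 204.5]
orientation: [3.14, -0.001, 3.134]
wrist_force: [-7.4, 4.0, 7.2]
opening: 0.568
finger_force: 85.5
```

Call:
step_arm(increments=[[[-1,-0.3,0,0,0,0,0],[-1,0,0,0,0,0,0]]])

```text
t: 24.65
tcp_pos: [628.3, 176.3, 204.5]
orientation: [3.141, -0.004, 3.134]
wrist_force: [-14.8, 5.1, 12.2]
opening: 0.567
finger_force: 85.9
```

Call:
step_arm(increments=[[[-1,-0.2,0,0,0,0,0],[-1,0,0,0,0,0,0]]])

```text
t: 24.9
tcp_pos: [629.0, 176.4, 204.4]
orientation: [3.141, -0.008, 3.134]
wrist_force: [-24.3, 4.2, 17.3]
opening: 0.568
finger_force: 86.5
```

Call:
step_arm(increments=[[[1,0,0,0,0,0,0],[1,0,0,0,0,0,0],[1,0,0,0,0,0,0],[1,0,0,-3,0,0,0],[1,2,0,-4,0,0,0],[1,5,0,-3,0,0,0],[1,5,-4,-3,0,0,0],[1,4,-4,0,0,0,0],[1,0,-4,0,0,0,0],[1,0,-2,0,0,0,0]]])

```text
t: 26.15
tcp_pos: [475.5, 39.5, 331.0]
orientation: [3.141, 0.002, 3.133]
wrist_force: [0.0, -0.0, -0.2]
opening: 1.0
finger_force: 0.0
```

Run:
```python
from h import *
print(get_state()['tcp_pos'])
im=snap('top','top7')
cv2.imwrite('pics/c7.png',cv2.resize(cv2.imread('pics/top7.png')[120:230,235:395],None,fx=5,fy=5,interpolation=cv2.INTER_CUBIC))
g=cv2.cvtColor(im['color'],cv2.COLOR_RGB2GRAY).astype(int)
for y,x0 in((8,661.2),(175.5,662.2)):
    u,v=proj(im,(x0-42.5,y,54));u=int(round(u));print('expected home edge',v,[(k,g[k,u-5:u+6].mean().round()) for k in range(163,173)])
h=cv2.cvtColor(im['color'],cv2.COLOR_RGB2HSV);m=cv2.inRange(h,(8,120,120),(20,255,255));n,l,s,c=cv2.connectedComponentsWithStats(m)
for i in range(1,n):
  if s[i][4]>30 and 280<c[i][0]<370:print(c[i],s[i])
im=snap('scene')
for k in blobs(im,'orange',12): print(ray(im,*k[0],40).round(0),k[1][4])
```

```text
[475.4782584   39.49731379 330.99539703]
expected home edge 169.22935965292328 [(163, np.float64(241.0)), (164, np.float64(223.0)), (165, np.float64(185.0)), (166, np.float64(152.0)), (167, np.float64(121.0)), (168, np.float64(95.0)), (169, np.float64(79.0)), (170, np.float64(70.0)), (171, np.float64(73.0)), (172, np.float64(83.0))]
expected home edge 167.66282972519076 [(163, np.float64(240.0)), (164, np.float64(242.0)), (165, np.float64(242.0)), (166, np.float64(206.0)), (167, np.float64(123.0)), (168, np.float64(57.0)), (169, np.float64(38.0)), (170, np.float64(23.0)), (171, np.float64(22.0)), (172, np.float64(72.0))]
[343.75796178  78.40764331] [333  62  26  31 157]
[297.73239437 159.54929577] [294 155   9  10  71]
[326.26388889 160.43055556] [322 156  10  10  72]
[354.13888889 161.125     ] [350 156   9  11  72]
[371. -30.  40.] 34
[ 505. -329.   40.] 75
```

View pics/c7.png

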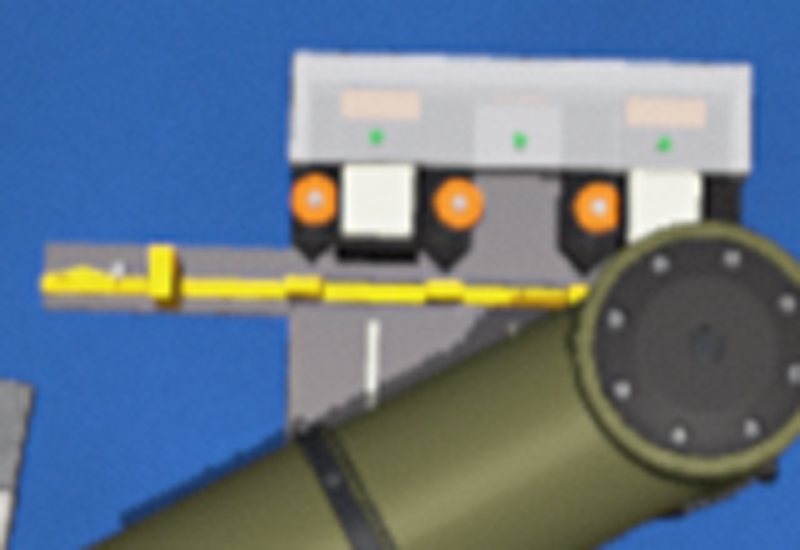

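Call:
step_arm(increments=[[[1,-2,4.35,0,0,0,0],[1,-2,4.35,0,0,0,0],[1,-2,4.35,0,0,0,0],[1,-2,4.35,0,0,0,0],[1,-2,4.35,0,0,0,0],[1,-2,4.35,0,0,0,0],[1,0,0,3,0,0,0],[1,0,0,0,0,0,0],[1,0,0,0,0,0,0]]])

```text
t: 27.38
tcp_pos: [598.3, 301.1, 301.4]
orientation: [-3.142, 0.001, 3.133]
wrist_force: [0.0, 1.0, 0.5]
opening: 0.998
finger_force: 0.0
```

Call:
step_arm(increments=[[[1,0.2,-0.2,3,0,0,0],[1,0,0,3,0,0,0],[1,0,0,2.9,0,0,0],[1,0,0,0,0,0,0],[-1,0,0,0,0,0,0],[-1,0,0,0,0,0,0],[-1,0,0,0,0,0,0],[-1,0,0,0,0,0,0],[-1,0,0,0,0,0,0],[-1,0,0,0,0,0,0]]], newtons=60)

```text
t: 28.62
tcp_pos: [596.2, 299.5, 212.1]
orientation: [3.141, 0.001, 3.134]
wrist_force: [-1.7, 1.2, 4.7]
opening: 0.153
finger_force: 60.1
```

Call:
step_arm(increments=[[[-1,0,-1,0,0,0,0],[-1,0,-1,0,0,0,0],[-1,0,-1,0,0,0,0],[-1,0,-1.1,0,0,0,0],[-1,0,0,0,0,0,0],[-1,0,0,0,0,0,0]]])

```text
t: 29.38
tcp_pos: [595.9, 258.8, 212.1]
orientation: [3.139, 0.002, 3.134]
wrist_force: [-0.9, 6.8, 5.0]
opening: 0.155
finger_force: 61.4
```

Call:
step_arm(increments=[[[-1,0,-0.2,0,0,0,0],[-1,0,0,0,0,0,0],[1,0,0,0,0,0,0],[1,0,0,0,0,0,0],[1,0,0,0,0,0,0],[1,0,0,-4,0,0,0],[1,0,0,-5,0,0,0],[1,4,0,-3,0,0,0],[1,5,-2,-3,0,0,0],[1,4,-4,0,0,0,0]]])

```text
t: 30.62
tcp_pos: [464.2, 196.8, 364.1]
orientation: [3.139, 0.004, 3.134]
wrist_force: [0.3, -0.3, 1.2]
opening: 0.997
finger_force: 0.0
```

Call:
step_arm(increments=[[[1,0,-5,0,0,0,0],[1,0,-5,0,0,0,0],[1,0,-5,0,0,0,0],[1,0,-5,0,0,0,0],[1,0,-5,0,0,0,0],[1,0,-5,0,0,0,0],[1,0,-5,0,0,0,0],[1,0,-5,0,0,0,0],[1,0,0,0,0,0,0],[1,0,0,0,0,0,0]]])

```text
t: 31.88
tcp_pos: [461.8, -202.9, 361.1]
orientation: [3.141, -0.001, 3.132]
wrist_force: [0.3, 0.3, 0.2]
opening: 0.998
finger_force: 0.0
```

Run:
```python
from h import *
s=get_state();print(s['tcp_pos'],s['wrist_force'],s['t'])
im=snap('top','top8')
cv2.imwrite('pics/c8.png',cv2.resize(cv2.imread('pics/top8.png')[120:230,235:395],None,fx=5,fy=5,interpolation=cv2.INTER_CUBIC))
```

```text
[ 461.79155767 -202.93688594  361.10334921] [0.29693867 0.32518423 0.24484571] 31.875
```

View pics/c8.png

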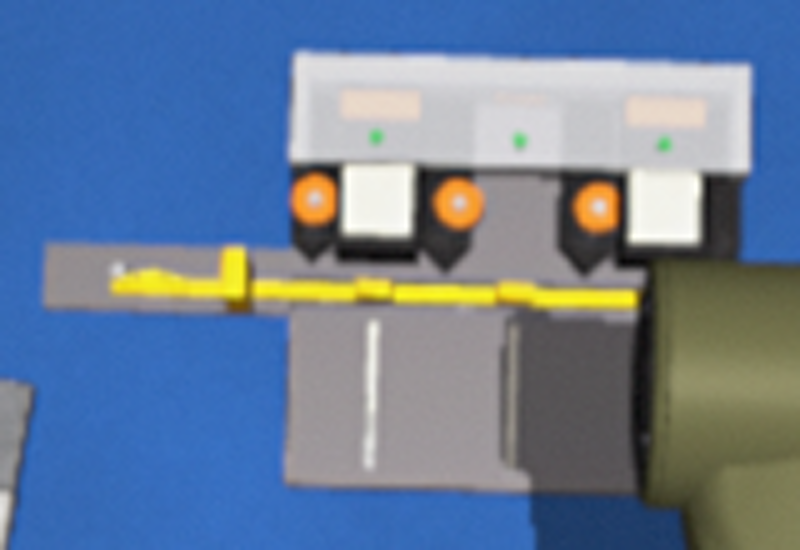

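The shutter is back at closed (handle crop px ~(235,265), started at 231). Both packs are home with their rollers in the notches.

```bash
python3 -c "
from plant import hand_in
print(hand_in())"
```

```text
the job is handed in; nothing more can be done
None
```

I handed the job in at about t = 32 s; `hand_in()` gave no verdict. Only two black packs were on the bench; by the camera views they are fully home in bays 1 and 3, the shutter is back at its closed stop, and the arm touches nothing and never handled the bystanders.

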